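# Make up the carton-closing kit and the lot-marking kit

## Task

Make up the two kits, each thing centred on its own dark pad. In the long tray, in the order of use from the thumb-tab end, lay the marker and then the creasing bone flat along their strips across the tray, and stand the glue stick upright on the disc at the far end; in the short tray stand the rubber stamp upright on the rectangle next to the tab and lay the tally counter flat, the same side up as now, on the disc. Leave the ballpoint pen where it lies.

Things in the scene. Friction and masses are not known exactly. Their poses are not given: they have to be found in the camera images.
- long_tray: fixed grey tray, the larger: 202 mm long (its x) by 176 wide (y), inside 196 x 170; floor 3 mm up, rim 3 thick, 12 high. Round thumb tab sticks out 26 mm at the middle of its -x end. Origin: centre of underside. Flat dark pads at y = 0: x = -62 mm (next to tab) strip 26 x 142 for the marker; x = 0 strip 32 x 160 for the bone; x = +62 disc 44 across for the glue stick. Strips run along y
- short_tray: fixed grey tray, the smaller: 176 mm long (its x) by 116 wide (y), inside 170 x 110; floor 3 mm up, rim 3 thick, 12 high. Round thumb tab sticks out 26 mm at the middle of its -x end. Origin: centre of underside. Flat dark pads at y = 0: x = -45 mm (next to tab) rectangle 34 (x) by 62 (y) for the stamp; x = +34 disc 58 across for the tally counter
- marker: thick white marker with a black cap, lying; 135 mm long along its y axis, 17 mm wide (x), 16 mm high. Origin: middle of its length on the underside as it lies at the start. (Behind it stands a fixed wall of cartons 0.6 m high: its nearest corner is at x = 0.62, y = 0.09 m, its front runs from there to x = 0.66, y = 0.20 and on; swing the arm round it)
- bone: creasing bone: flat off-white blade lying, 153 mm long along its y axis, 22 mm wide (x), 8 mm thick. Origin: centre of its underside
- glue: glue stick standing upright on its cap: cylinder 24 mm across, 95 mm high, white with a red band. Origin: centre of its underside, z up along it
- stamp: wooden rubber stamp standing upright: foot 24 mm (x) by 52 mm (y), 11 mm thick, whose underside is at z = 3 mm and top at z = 14 mm, above it a turned round grip up to 26 mm across, its top at z = 70 mm. Origin: on its axis, 3 mm below the underside of the foot; z up
- counter_drum (a point): chromed hand tally counter lying on its flat side: a round drum about 44 mm (x) by 43 mm (y) and 24 mm high, with a thin finger ring at its -x side and a small winding knob, 80 mm long over all; only the drum is to be gripped. This point is the centre of the drum's underside; its z axis points up
- ballpoint: slim white ballpoint pen lying, 145 mm long (y), 11 mm wide, 9 mm high, thinner than the marker; belongs to no kit. Origin: centre of its underside
Things that resemble listed ones, but are neither listed nor needed, are in the scene too. Leave any pink or purple look-alike of the part that bears counter_drum alone.

How it is judged:
At the end, for the whole second after the job is handed in: Each of the five things rests released on its pad, within 13 mm along and 15 mm across the tray; marker and bone flat within 0.2 rad of straight across; glue stick, stamp and counter within 0.1 rad of upright (counter as it lay); ballpoint moved less than 30 mm (x of marker in the frame of long_tray between -0.075 and -0.049 m and y of marker in the frame of long_tray between -0.015 and 0.015 m and angle between the y axis of each of marker, bone and the y axis of long_tray, either way round below 0.2 rad and angle between marker's own y axis and vertical between 1.511 and 1.631 rad and height (world z) of each of marker, bone below 0.024 m and linear speed of each of marker, bone, glue, stamp below 0.02 m/s and x of bone in the frame of long_tray between -0.013 and 0.013 m and y of bone in the frame of long_tray between -0.015 and 0.015 m and angle between bone's own y axis and vertical between 1.511 and 1.631 rad and x of glue in the frame of long_tray between 0.049 and 0.075 m and y of glue in the frame of long_tray between -0.015 and 0.015 m and angle between each of glue, stamp, counter_drum's own z axis and vertical below 0.1 rad and height (world z) of each of glue, stamp, counter_drum below 0.01 m and x of stamp in the frame of short_tray between -0.058 and -0.032 m and y of stamp in the frame of short_tray between -0.015 and 0.015 m and x of counter_drum in the frame of short_tray between 0.021 and 0.047 m and y of counter_drum in the frame of short_tray between -0.015 and 0.015 m and distance of ballpoint from where it was at the start of the episode below 0.03 m); the robot touches nothing.
It fails at once if the ballpoint pen is moved by 30 mm or more (distance of ballpoint from where it was at the start of the episode above 0.03 m).
It also fails if it takes over 120 s, if anything falls off the work surface, if the arm or the gripper's body presses on something with over 40 N, if the wrist force passes 120 N, or if a joint passes its speed limit or range.

## Robot

A 7-joint arm with a two-finger parallel gripper is mounted at the origin on a cart in front of the work surface, level with it; the furniture and walls round the work are solid. World frame = base frame: x ahead of the robot, y to its left, z up, the work surface at z = 0. Lengths are in m, angles in rad, forces in N, time in s.
With the tool pointing down it reaches from about 0.4 to 0.85 m from the base axis. Payload 4.5 kg.
Tool frame: the origin (TCP) lies where the fingers leave the gripper's body, on its centre line; the fingertips stand 73 mm ahead of it and the grasp point (between the pads) lies 54 mm ahead of it; z points along the fingers, y is the line along which they close (so a half turn about z gives the same grasp; the last joint's range is limited). The gripper opens to 85 mm and grips with 20 to 120 N. Pads are 22 mm wide; open, the fingers measure 114 mm over their backs; the gripper's body (76 mm by 85 mm) begins 54 mm behind the grasp point. The pads swing forward as they close: fully open they stand 13 mm farther back than shut.
Start: joints at [-1.276, 0.689, -0.195, 1.565, 0.157, 0.902, -0.215], TCP at [0.161, 0.604, 0.304] pointing down, gripper open.
Joint ranges: [-3.01, 3.01], [-0.46, 2.08], [-1.47, 1.51], [0.13, 2.56], [-1, 4.14], [0.04, 2.09], [-2.66, 2.66]. Speed limits (rad/s): [2.57, 2.57, 3.14, 3.14, 3.14, 3.14, 3.14].

## Interface

Orientations are given as a unit quaternion [x, y, z, w].
In Python, from bench import env, read_camera, camera_model, finish_job gives the robot as it stands.
- The arm moves only by the shell command python3 -m creep 'ROWS' [FORCE]. ROWS is JSON, a list that holds one entry, the list of rows, each a list of 7 numbers: the turn, a rotation vector about the world's x, y, z in degrees, then the shift along the world's x, y, z in mm, then the finger opening in mm, from 0 to 85.4. A call has 1 to 12 rows; each row shifts and turns the commanded pose from where the row before left it; what a row does not reach is not made up. A row lasts 1/12 s, in which the tool goes at most 41.7 mm and 7.16 degrees, less where a joint would pass 70% of its speed; a pose out of reach is approached as far as the arm can. A call is refused whole if a number of a shift passes 41.7 or a number of a turn 7.16, either way. A call with a gripper value outside its range is refused whole. The fingers move at their own pace and stop on an object; FORCE is the grip in N (left out, the last holds). Time passes only in rows, so rows that do not move let the fingers close. It gives the time, the measured TCP pose, the force, the opening and the grip force at its end, in the units of the state.
- env.sense(): the state, without advancing time (a new reading comes with each control period).
- read_camera(name): name is "scene" or "top" or "wrist"; returns the picture (384x512x3 uint8, blue, green, red); there is no depth.
- camera_model(name): a dict with "mtx" (3x3 intrinsics, pixels), "R" (3x3) and "t" (3): a world point X has camera coordinates R X + t. Camera axes: x right, y down, z forward; pixel columns grow to the right and rows downward; lengths in m; the calibration is good to about 2 mm. A picture is of the moment at which its call begins: read the wrist's pose just before it. camera_model takes no time and is no camera call; for the wrist camera it gives the pose at the moment of the call.
- finish_job(): hands the job in; it is judged then, once.
The state is a dict: "time_s": time; "joint_positions": joint angles; "joint_velocities": joint speeds; "joint_torque": joint torques, N m; "tcp_pos": TCP position; "tool_rot": TCP orientation; "contact_force": force on the tool from outside, world axes, zero at the start; "ft_torque": the same for the moment, N m; "gripper_width": opening from 0.0 (shut) to 1.0 (fully open); "finger_force": force on a finger pad.
Only numpy, scipy, OpenCV 4.12 (cv2) and the standard library are available. Lean on these libraries where they do the work, as an engineer would, in place of code of your own. Each camera call takes 0.05 s, during which the arm holds its last target. There are 200 camera calls.

## Working session

There is one attempt and no reset: what is moved stays moved. The work goes in short steps, Python scripts to look and compute and a shell command to move; the robot and the scene stay as the last step left them, time stands still between calls to the robot, and variables do not carry over. Pictures are saved under pics/ and viewed, at most 14 in all, crops included, and the job is handed in when it is done.

```bash
mkdir -p pics; ls; python3 - <<'E'
from bench import *
import cv2
for n in ("scene","top"):
    cv2.imwrite(f"pics/{n}0.png",cv2.resize(read_camera(n),(800,600),interpolation=cv2.INTER_CUBIC))
    m=camera_model(n);print(n,m)
s=env.sense();print({k:s[k] for k in("time_s","tcp_pos","tool_rot","gripper_width")})
E
```

```text
pics
scene {'mtx': array([[406.90401423,   0.        , 253.94582367],
       [  0.        , 406.90401423, 193.02649113],
       [  0.        ,   0.        ,   1.        ]]), 'R': array([[ 0.95634776, -0.29192833,  0.01329732],
       [-0.2165788 , -0.73858532, -0.63842412],
       [ 0.1961953 ,  0.60767555, -0.7695699 ]]), 't': array([-0.56884547,  0.06868937,  1.2043796 ])}
top {'mtx': array([[422.70212353,   0.        , 254.34077504],
       [  0.        , 422.70212353, 185.13196866],
       [  0.        ,   0.        ,   1.        ]]), 'R': array([[ 0.01107056, -0.99971252, -0.02126781],
       [-0.98252623, -0.00692339, -0.18599538],
       [ 0.18579466,  0.02295526, -0.98232042]]), 't': array([-0.09069843,  0.55763825,  1.08924427])}
{'time_s': 0.1, 'tcp_pos': array([0.16105434, 0.60340285, 0.30313902]), 'tool_rot': array([ 1.29963066e-01,  9.91518465e-01, -8.56210646e-04, -5.15275362e-05]), 'gripper_width': 0.999770121085714}
```

View pics/top0.png

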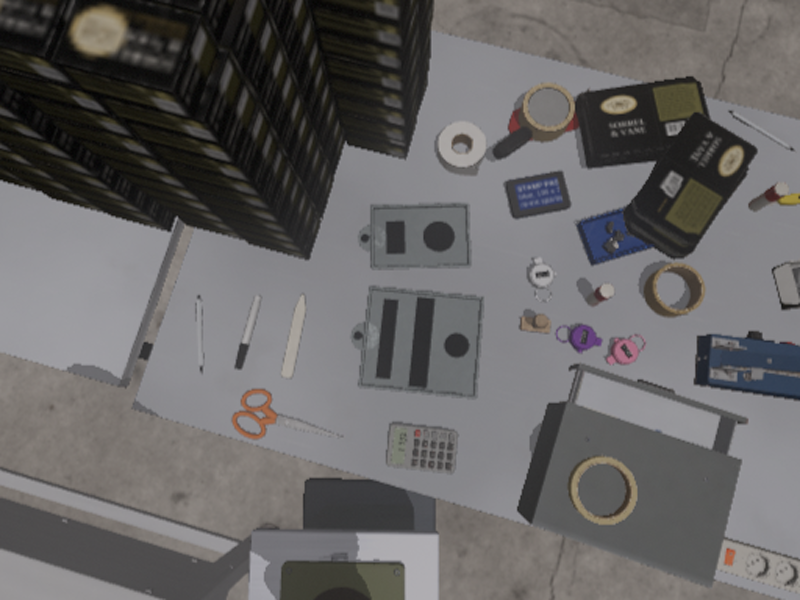

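View pics/scene0.png

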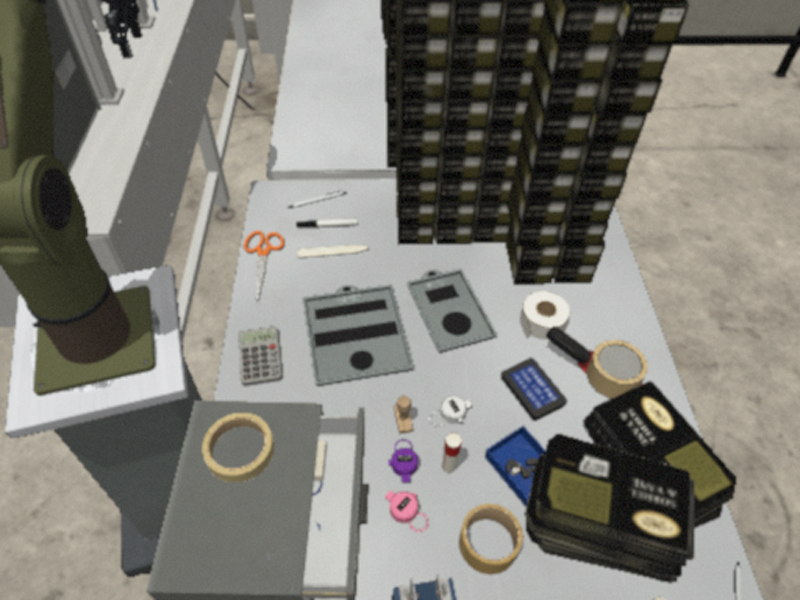

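Top picture, 800 px scale. White pens: marker with black cap (248,330), slim ballpoint (200,333), another pen (762,130). Bone (294,335) is the only blade. Glue sticks: (602,293), and a similar red/white one at (768,195) on its side with a yellow tip. Counters: chrome (541,272), purple (583,337), pink (626,349). Stamp (537,322). I choose the marker, the near upright glue stick and the chrome counter, and will check them in crops.

```bash
cat > h.py <<'E'
from bench import *
import cv2, numpy as np
def ray(m,u,v,z):
    d=m["R"].T@np.linalg.solve(m["mtx"],[u,v,1.]); c=-m["R"].T@m["t"]
    return (c+d*(z-c[2])/d[2])[:2]
def crop(name,u0,v0,w,h,k,fn,im=None):
    im=read_camera(name) if im is None else im
    c=cv2.resize(im[v0:v0+h,u0:u0+w],None,fx=k,fy=k,interpolation=cv2.INTER_CUBIC)
    cv2.imwrite("pics/"+fn,c); return im
E
python3 - <<'E'
from h import *
im=crop("top",115,120,200,140,4,"L.png")
crop("top",320,155,130,90,6,"R.png",im)
E
```

```text
(no output)
```

View pics/L.png

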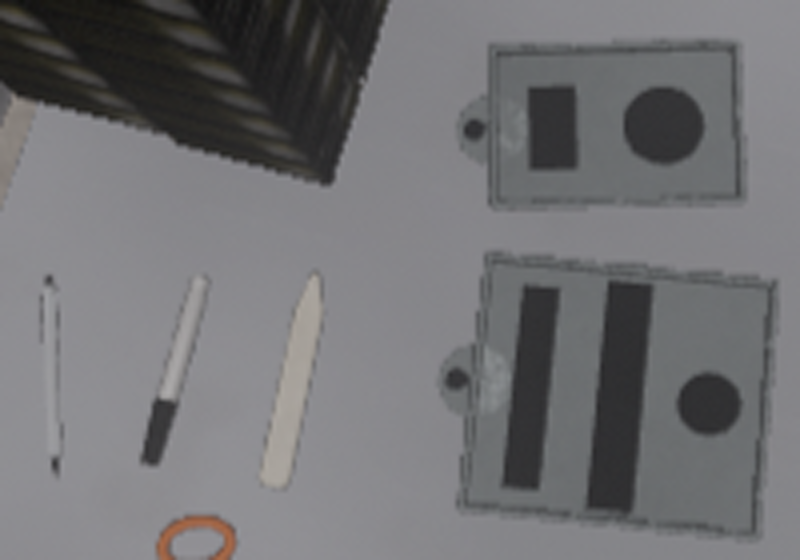

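View pics/R.png

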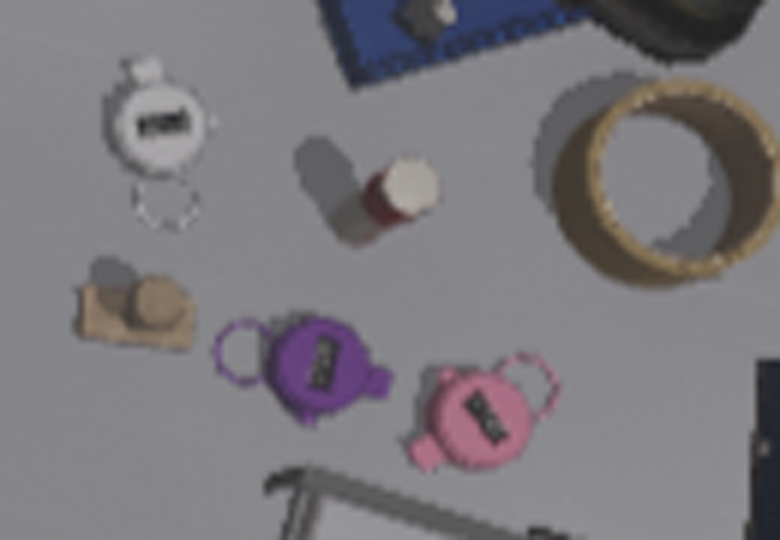

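L.png: marker with black cap runs (203,276)–(150,464) and bone (316,272)–(274,487). The slim ballpoint stays at (50,376). Short-tray pads are at (553,128) and (664,125); long-tray pads at (531,388), (620,396) and (709,404). R.png: chrome counter drum (158,125) with ring at (167,203), standing glue top (411,186), stamp grip top (160,302) and foot about (137,317).

```bash
python3 - <<'E'
from h import *
m=camera_model("top")
L=lambda p,z:ray(m,115+(p[0]+.5)/4-.5,120+(p[1]+.5)/4-.5,z)
R=lambda p,z:ray(m,320+(p[0]+.5)/6-.5,155+(p[1]+.5)/6-.5,z)
def seg(n,a,b):
    d=a-b;print(n,((a+b)/2).round(4),"len",np.linalg.norm(d).round(4),"deg",np.degrees(np.arctan2(d[1],d[0])).round(1))
seg("marker",L((203,276),.008),L((150,464),.008))
seg("bone",L((316,272),.006),L((274,487),.006))
seg("pen",L((48,280),.005),L((56,472),.005))
for n,a,b,o in(("short",(553,128),(664,125),45),("long",(531,388),(709,404),62)):
    a,b=L(a,.003),L(b,.003);seg(n+" x axis",b,a)
seg("strip1",L((542,288),.003),L((521,488),.003))
seg("strip2",L((630,283),.003),L((611,509),.003))
print("strip2 c",L((620,396),.003), "wall",L((330,185),0))
seg("counter(-x=ring)",R((158,125),.024),R((167,203),.01)); print(R((158,125),.024))
print("glue",R((411,186),.095),"base",R((362,232),.0))
print("stamp grip",R((160,302),.07))
seg("stamp foot",R((81,311),.014),R((192,323),.014))
s=camera_model("scene")
for n,p,z in(("glue top",(453,441),.095),("stamp top",(404,400),.07),("counter",(456,407),.024)):print(n,ray(s,p[0]/1.5625,p[1]/1.5625,z))
E
```

```text
marker [0.489  0.1804] len 0.1352 deg -12.8
bone [0.4835 0.0978] len 0.1521 deg -8.8
pen [0.4845 0.2686] len 0.1354 deg 6.2
short x axis [ 0.6663 -0.1188] len 0.0793 deg -88.1
long x axis [ 0.4734 -0.1278] len 0.1237 deg -94.7
strip1 [ 0.4792 -0.0666] len 0.14 deg -5.2
strip2 [ 0.4744 -0.1283] len 0.1576 deg -4.5
strip2 c [ 0.47342813 -0.12791098] wall [0.62295118 0.07957153]
counter(-x=ring) [ 0.5758 -0.3407] len 0.0344 deg 9.8
[ 0.59271597 -0.33779271]
glue [ 0.5514268  -0.43113203] base [ 0.54754099 -0.43560487]
stamp grip [ 0.50389539 -0.32731149]
stamp foot [ 0.5049 -0.3273] len 0.0507 deg 84.2
glue top [ 0.54941314 -0.43887155]
stamp top [ 0.5041228  -0.33453664]
counter [ 0.59480281 -0.34717462]
```

```bash
python3 -m creep '[[[0,0,0,23.5,-30,-4,85],[0,0,0,23.5,-30,-4,85],[0,0,0,23.5,-30,-4,85],[0,0,0,23.5,-30,-4,85],[0,0,0,23.5,-30,-4,85],[0,0,0,23.5,-30,-4,85],[0,0,0,23.5,-30,-4,85],[0,0,0,23.5,-30,-4,85],[0,0,0,23.5,-30,-4,85],[0,0,0,23.5,-30,-4,85],[0,0,0,23.5,-30,-4,85],[0,0,0,23.5,-30,-4,85]]]' 40
python3 -m creep '[[[0,0,0,15,-25,-4,60],[0,0,0,15,-25,-4,60],[0,0,0,0,-10,0,50],[0,0,0,0,0,0,50],[0,0,0,0,0,0,50]]]' 40
python3 - <<'E'
from h import *
s=env.sense();print(s["tcp_pos"],s["tool_rot"],camera_model("wrist"),s["contact_force"])
cv2.imwrite("pics/w1.png",cv2.resize(read_camera("wrist"),(800,600),interpolation=cv2.INTER_CUBIC))
E
```

```text
time_s: 1.15
tcp_pos: [0.444, 0.2422, 0.2556]
tool_rot: [0.13, 0.992, -0.0, -0.0]
contact_force: [0.0, 0.3, 0.1]
gripper_width: 0.996
finger_force: 0.0
time_s: 1.57
tcp_pos: [0.4727, 0.1842, 0.2479]
tool_rot: [0.13, 0.991, 0.0, -0.0]
contact_force: [-0.0, 0.9, -0.2]
gripper_width: 0.588
finger_force: 0.0
[0.47273397 0.18418754 0.24788331] [ 1.30253040e-01  9.91480681e-01  2.92100148e-04 -3.44360795e-04] {'mtx': array([[264.77597227,   0.        , 261.53962304],
       [  0.        , 264.77597227, 192.48567191],
       [  0.        ,   0.        ,   1.        ]]), 'R': array([[ 0.25746639,  0.96628565,  0.0017626 ],
       [ 0.92920845, -0.24808682,  0.27390615],
       [ 0.26510886, -0.0688838 , -0.96175481]]), 't': array([-0.30092428, -0.41380196,  0.21260963])} [-0.02738171  0.94520031 -0.24605177]
```

View pics/w1.png

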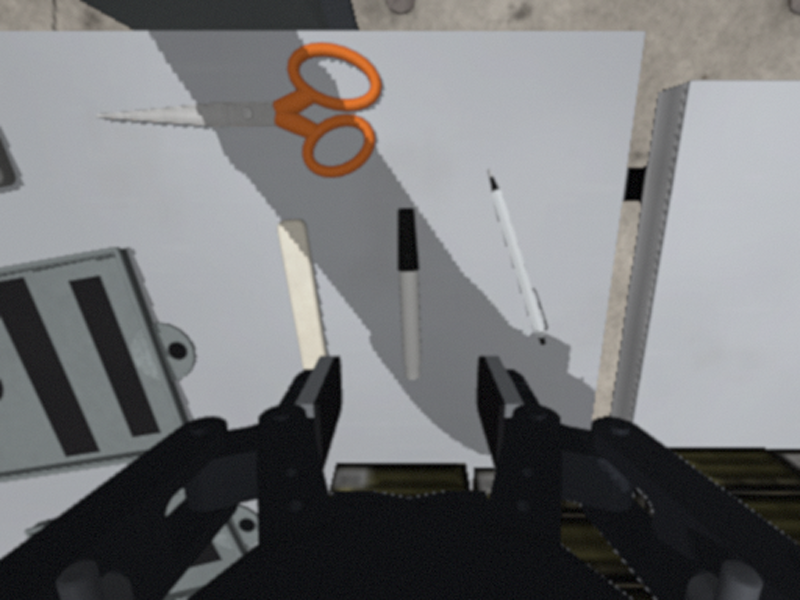

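The wrist view shows the marker (405,208)–(413,380) centred between the fingers. The bone is at left, its near end at (290,222), and the ballpoint is well off to the right at (518,258).

```bash
python3 - <<'E'
from h import *
m=camera_model("wrist");k=1.5625
f=lambda u,v,z:ray(m,u/k,v/k,z)
a,b=f(413,380,.008),f(405,209,.008);d=a-b
print("marker",(a+b)/2,np.linalg.norm(d),np.degrees(np.arctan2(d[1],d[0])))
print("bone near end",f(291,222,.006),"blade mid line",f(301,270,.006),f(314,345,.006))
a,b=f(86,278,.003),f(146,435,.003);d=b-a;print("strip1",(a+b)/2,np.degrees(np.arctan2(d[1],d[0])))
a,b=f(10,279,.003),f(83,454,.003);d=b-a;print("strip2",(a+b)/2,np.degrees(np.arctan2(d[1],d[0])),np.linalg.norm(d))
E
```

```text
marker [0.49025429 0.18270446] 0.13820870734831836 -12.192095145228793
bone near end [0.41028393 0.11276084] blade mid line [0.44670663 0.10815556] [0.50805284 0.09827711]
strip1 [ 0.48091797 -0.06374705] -5.747005541529579
strip2 [ 0.47545037 -0.12343908] -6.670803199496545 0.16018315687960968
```

```bash
python3 -m creep '[[[0,0,2.5,8,-1,-30,45],[0,0,0,9,-1.5,-30,45],[0,0,0,0,0,-30,45],[0,0,0,0,0,-30,45],[0,0,0,0,0,-25,45],[0,0,0,0,0,-15,45],[0,0,0,0,0,-8,45],[0,0,0,0,0,-2,45],[0,0,0,0,0,0,45]]]' 40
python3 -m creep '[[[0,0,0,0,0,0,10],[0,0,0,0,0,0,8],[0,0,0,0,0,0,5],[0,0,0,0,0,0,5],[0,0,0,0,0,0,5],[0,0,0,0,0,0,5],[0,0,0,0,0,0,5],[0,0,0,0,0,0,5]]]' 40
```

```text
time_s: 2.37
tcp_pos: [0.4898, 0.1829, 0.078]
tool_rot: [0.107, 0.994, 0.0, -0.0]
contact_force: [0.7, 0.4, 0.2]
gripper_width: 0.529
finger_force: 0.0
time_s: 3.03
tcp_pos: [0.4907, 0.1817, 0.0792]
tool_rot: [0.109, 0.994, 0.001, 0.001]
contact_force: [-0.6, 0.9, 7.0]
gripper_width: 0.156
finger_force: 39.1
```

```bash
python3 -m creep '[[[0,0,0,0,0,10,5],[0,0,0,0,0,30,5],[0,0,0,0,0,30,5],[0,0,3.5,-2,-30,0,5],[0,0,4,-2,-35,0,5],[0,0,0,-2,-35,0,5],[0,0,0,-2,-35,0,5],[0,0,0,-2,-35,0,5],[0,0,0,0,-35,0,5],[0,0,0,0,-33,0,5],[0,0,0,0,-10,0,5]]]'
python3 - <<'E'
from h import *
s=env.sense();print(s["tcp_pos"])
env and None
m=camera_model("wrist");print(m["R"].round(4).tolist(),m["t"].round(4).tolist())
cv2.imwrite("pics/w2.png",cv2.resize(read_camera("wrist"),(800,600),interpolation=cv2.INTER_CUBIC))
E
```

```text
time_s: 3.95
tcp_pos: [0.4792, -0.0736, 0.1487]
tool_rot: [0.047, 0.999, -0.003, -0.0]
contact_force: [0.7, -0.7, -1.2]
gripper_width: 0.154
finger_force: 39.1
[ 0.47917072 -0.07362103  0.1486957 ]
[[0.0938, 0.9956, -0.0041], [0.9575, -0.0891, 0.2745], [0.2729, -0.0297, -0.9616]] [0.0281, -0.4586, 0.0969]
```

View pics/w2.png

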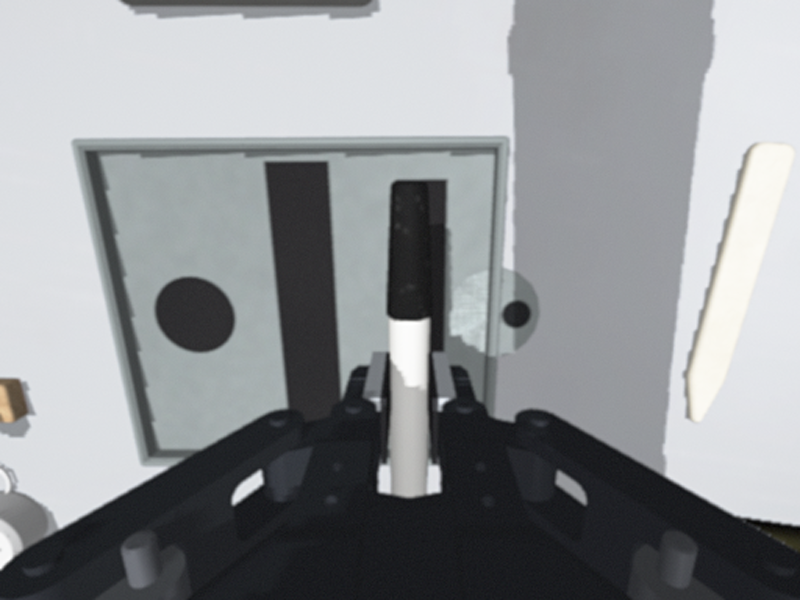

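The wrist view shows the marker held firmly. The long tray disc is at (195,314), the strip 2 near end at (297,162), the strip 1 near-end right corner at (447,181), and the tray outer corners at (75,141) and (507,138).

```bash
python3 - <<'E'
from h import *
m=camera_model("wrist");k=1.5625
f=lambda u,v,z:ray(m,u/k,v/k,z)
print("disc",f(195,314,.003),"strip2 near",f(297,162,.003),"s1 near R",f(447,181,.003))
a,b=f(75,141,.012),f(507,138,.012);print("near corners",a,b,np.linalg.norm(a-b),"yaxis deg",np.degrees(np.arctan2(*(b-a)[::-1]))-90)
c=f(147,465,.012);print("far -y corner",c,np.linalg.norm(c-a),np.degrees(np.arctan2(*(c-a)[::-1])))
print("centre from diag",(b+c)/2)
E
```

```text
disc [ 0.46817178 -0.18999464] strip2 near [ 0.39515657 -0.12081304] s1 near R [ 0.41122928 -0.04737787]
near corners [ 0.37662422 -0.22094082] [ 0.39456751 -0.01889018] 0.2028458087453851 yaxis deg -5.074888762785704
far -y corner [ 0.55478092 -0.23505938] 0.17871525735145274 -4.53110644801859
centre from diag [ 0.47467421 -0.12697478]
```

```bash
python3 -m creep '[[[0,0,0,0,0,0,5],[0,0,0,0,0,-10,5],[0,0,0,0,0,-20,5],[0,0,0,0,0,-16,5],[0,0,0,0,0,-9,5],[0,0,0,0,0,-6,5],[0,0,0,0,0,0,5],[0,0,0,0,0,0,5]]]'
```

```text
time_s: 4.67
tcp_pos: [0.4803, -0.0658, 0.0871]
tool_rot: [0.042, 0.999, 0.0, 0.0]
contact_force: [-0.1, -0.3, 0.8]
gripper_width: 0.158
finger_force: 39.2
```

```bash
python3 -m creep '[[[0,0,0,0,0,-3,5],[0,0,0,0,0,-1.5,5],[0,0,0,0,0,0,5],[0,0,0,0,0,0,5]]]'
python3 -m creep '[[[0,0,0,0,0,0,20],[0,0,0,0,0,0,25],[0,0,0,0,0,0,35],[0,0,0,0,0,0,40],[0,0,0,0,0,0,40],[0,0,0,0,0,20,40],[0,0,0,0,0,30,40],[0,0,0,0,0,30,40],[0,0,0,0,0,10,40]]]'
```

```text
time_s: 5.0
tcp_pos: [0.4802, -0.0667, 0.0826]
tool_rot: [0.043, 0.999, 0.0, 0.0]
contact_force: [-0.4, -0.3, 0.1]
gripper_width: 0.159
finger_force: 39.1
time_s: 5.75
tcp_pos: [0.4811, -0.0668, 0.1755]
tool_rot: [0.043, 0.999, 0.0, 0.002]
contact_force: [0.4, -0.3, -0.1]
gripper_width: 0.463
finger_force: 0.0
```

```bash
python3 -m creep '[[[0,0,-2,3.5,27,0,45],[0,0,-2,0,35,0,45],[0,0,0,0,35,0,45],[0,0,0,0,35,0,45],[0,0,0,0,27,-10,45],[0,0,0,0,7,-25,45],[0,0,0,0,0,-25,45],[0,0,0,0,0,-20,45],[0,0,0,0,0,-10,45],[0,0,0,0,0,-4,45],[0,0,0,0,0,0,45],[0,0,0,0,0,0,45]]]' 40
```

```text
time_s: 6.75
tcp_pos: [0.484, 0.0992, 0.079]
tool_rot: [0.078, 0.997, 0.0, 0.0]
contact_force: [-0.4, 0.7, -0.0]
gripper_width: 0.528
finger_force: 0.0
```

```bash
python3 - <<'E'
from h import *
s=env.sense();print(s["tcp_pos"],s["tool_rot"],s["contact_force"])
cv2.imwrite("pics/w3.png",cv2.resize(read_camera("wrist"),(640,480),interpolation=cv2.INTER_CUBIC))
E
```

```text
[0.48395093 0.09920687 0.07898381] [7.82131492e-02 9.96936596e-01 1.41274115e-04 3.28086874e-04] [-0.35359623  0.65291794 -0.03796197]
```

View pics/w3.png

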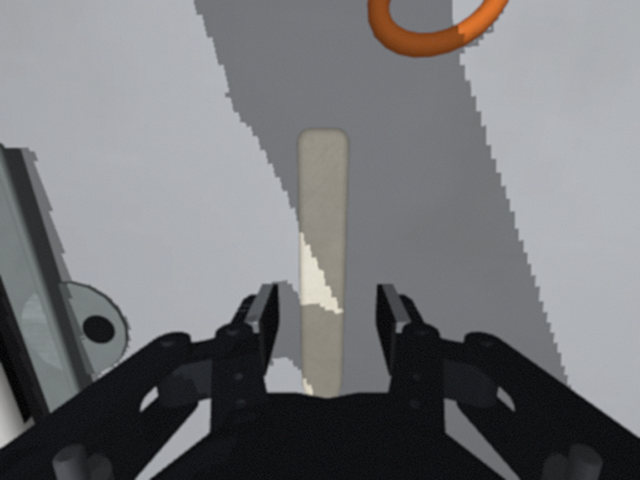

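The blade stands centred between the fingers at (324,300), with its near end at (324,128).

```bash
python3 -c "
from h import *
p=ray(camera_model('wrist'),324*.8,128*.8,.007);print('end',p,'centre',p+.0765*np.array([np.cos(-.155),np.sin(-.155)]))"
python3 -m creep '[[[0,0,0,0,0,0,10],[0,0,0,0,0,0,5],[0,0,0,0,0,0,5],[0,0,0,0,0,0,5],[0,0,0,0,0,0,5],[0,0,0,0,0,0,5],[0,0,0,0,0,0,5]]]' 40
```

```text
end [0.40842093 0.11089048] centre [0.48400381 0.0990804 ]
time_s: 7.38
tcp_pos: [0.4844, 0.0991, 0.0808]
tool_rot: [0.078, 0.997, 0.0, 0.002]
contact_force: [-1.2, -0.8, 21.7]
gripper_width: 0.055
finger_force: 10.4
```

```bash
python3 -m creep '[[[0,0,0,0,0,6,5],[0,0,0,0,0,0,30],[0,0,0,0,0,0,40],[0,0,0,0,0,0,40],[0,0,0,0,0,0,40],[0,0,0,0,0,-9,40],[0,0,0,0,0,-2.5,40],[0,0,0,0,0,0,40],[0,0,0,0,0,0,40]]]' 40
python3 -m creep '[[[0,0,0,0,0,0,18],[0,0,0,0,0,0,14],[0,0,0,0,0,0,10],[0,0,0,0,0,0,10],[0,0,0,0,0,0,10],[0,0,0,0,0,0,10],[0,0,0,0,0,0,10]]]' 40
```

```text
time_s: 8.13
tcp_pos: [0.4833, 0.0994, 0.0723]
tool_rot: [0.078, 0.997, -0.0, -0.001]
contact_force: [0.5, -0.1, -0.7]
gripper_width: 0.47
finger_force: 0.0
time_s: 8.72
tcp_pos: [0.4837, 0.0994, 0.073]
tool_rot: [0.078, 0.997, 0.0, 0.0]
contact_force: [-0.8, 0.3, 1.2]
gripper_width: 0.231
finger_force: 39.3
```

```bash
python3 -m creep '[[[0,0,0,0,0,10,10],[0,0,0,0,0,30,10],[0,0,0,0,0,30,10],[0,0,2,-2.5,-30,0,10],[0,0,2,-2.5,-35,0,10],[0,0,0,-2,-35,0,10],[0,0,0,-2,-35,0,10],[0,0,0,0,-35,0,10],[0,0,0,0,-35,0,10],[0,0,0,0,-21,0,10],[0,0,0,0,0,0,10],[0,0,0,0,0,0,10]]]'
python3 -m creep '[[[0,0,0,0,0,-10,10],[0,0,0,0,0,-25,10],[0,0,0,0,0,-20,10],[0,0,0,0,0,-8,10],[0,0,0,0,0,0,10],[0,0,0,0,0,0,10]]]'
```

```text
time_s: 9.72
tcp_pos: [0.4743, -0.1283, 0.1434]
tool_rot: [0.045, 0.999, -0.0, 0.0]
contact_force: [-0.2, 1.4, 0.6]
gripper_width: 0.226
finger_force: 39.3
time_s: 10.22
tcp_pos: [0.4747, -0.1254, 0.0802]
tool_rot: [0.042, 0.999, 0.0, -0.0]
contact_force: [0.3, -0.1, -0.5]
gripper_width: 0.228
finger_force: 39.3
```

Lower 4 mm (0.0765), release and back off; then go over stamp/counter/glue for a look.

```bash
python3 -m creep '[[[0,0,0,0,0,-3.5,10],[0,0,0,0,0,0,10],[0,0,0,0,0,0,10],[0,0,0,0,0,0,30],[0,0,0,0,0,0,38],[0,0,0,0,0,0,38],[0,0,0,0,0,0,38],[0,0,0,0,0,20,38],[0,0,0,0,0,35,38],[0,0,0,0,0,35,60],[0,0,0,0,0,35,85],[0,0,0,0,0,35,85]]]'
python3 -m creep '[[[0,0,0,0,-37,15,85],[0,0,0,0,-37,15,85],[0,0,0,0,-37,10,85],[0,0,0,0,-37,0,85],[0,0,0,0,-37,0,85],[0,0,0,0,-25,0,85],[0,0,0,0,0,0,85],[0,0,0,0,0,0,85]]]'
python3 - <<'E'
from h import *
s=env.sense();print(s["tcp_pos"],s["tool_rot"],s["contact_force"])
cv2.imwrite("pics/w4.png",cv2.resize(read_camera("wrist"),(800,600),interpolation=cv2.INTER_CUBIC))
E
```

```text
time_s: 11.22
tcp_pos: [0.474, -0.1267, 0.2381]
tool_rot: [0.043, 0.999, 0.0, -0.0]
contact_force: [1.1, -0.7, -0.2]
gripper_width: 0.851
finger_force: 0.0
time_s: 11.88
tcp_pos: [0.4736, -0.3383, 0.2759]
tool_rot: [0.045, 0.999, 0.0, -0.0]
contact_force: [0.7, 1.0, -0.3]
gripper_width: 0.992
finger_force: 0.0
[ 0.47357722 -0.33833983  0.27586865] [ 4.51655987e-02  9.98979418e-01  3.45072054e-05 -4.36200639e-04] [ 0.72579541  1.00409362 -0.28794939]
```

View pics/w4.png

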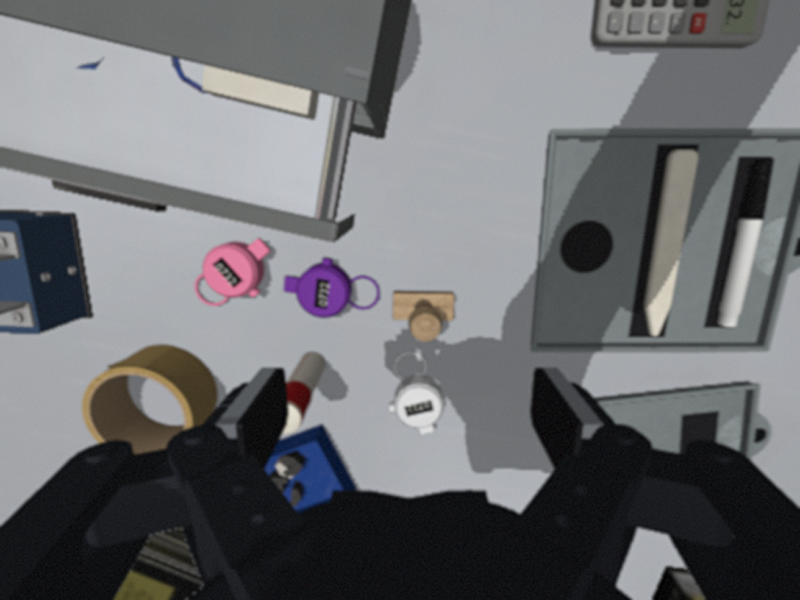

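Marker and bone lie on their strips. In this view the stamp grip top is at (425,327), the foot's back edge runs (394,291)–(453,293), the counter drum is at (418,405) with its ring at (411,363) and knob at (391,408), and the glue base is about (316,362) with its top at (289,415).

```bash
python3 - <<'E'
from h import *
m=camera_model("wrist");k=1.5625
f=lambda u,v,z:ray(m,u/k,v/k,z).round(4)
print("stamp grip",f(425,327,.068),"foot far-edge",f(394,291,.014),f(453,293,.014))
print("counter",f(418,405,.024),"ring",f(411,363,.01),"tab",f(428,428,.01),"knob",f(391,408,.012))
print("glue top",f(289,417,.095),"base",f(314,363,.0))
print("disc L",f(587,246,.003))
a,b=f(682,152,.008),f(655,333,.006);print("bone",(a+b)/2,b-a)
a,b=f(757,158,.017),f(729,325,.014);print("marker",(a+b)/2,b-a)
print("short rect near-end corners",f(684,416,.003),f(718,412,.003))
E
```

```text
stamp grip [ 0.5046 -0.3259] foot far-edge [ 0.4901 -0.3484] [ 0.4961 -0.2997]
counter [ 0.5918 -0.3368] ring [ 0.5579 -0.34  ] tab [ 0.6245 -0.3298] knob [ 0.5996 -0.3617]
glue top [ 0.5521 -0.4242] base [ 0.5547 -0.4282]
disc L [ 0.4683 -0.1852]
bone [ 0.4751  -0.12045] [ 0.1494 -0.0081]
marker [ 0.47715 -0.06605] [ 0.1349 -0.0019]
short rect near-end corners [ 0.6373 -0.0892] [ 0.6358 -0.0578]
```

```bash
python3 - <<'E'
from h import *
k=1.5625
def tri(*obs):
    A=[];b=[]
    for n,u,v in obs:
        m=camera_model(n);d=m["R"].T@np.linalg.solve(m["mtx"],[u/k,v/k,1.]);d/=np.linalg.norm(d)
        c=-m["R"].T@m["t"];P=np.eye(3)-np.outer(d,d);A.append(P);b.append(P@c)
    return np.linalg.lstsq(np.vstack(A),np.hstack(b),rcond=None)[0].round(3)
print("drawer front corner",tri(("top",578,367),("wrist",352,218)), tri(("top",578,367),("wrist",337,238)))
m=camera_model("wrist");print("wrist cam centre",(-m["R"].T@m["t"]).round(3))
E
```

```text
drawer front corner [ 0.414 -0.346  0.232] [ 0.419 -0.354  0.203]
wrist cam centre [ 0.405 -0.33   0.347]
```

```bash
python3 - <<'E'
from h import *
k=1.5625
def tri(*obs):
    A=[];b=[]
    for n,u,v in obs:
        m=camera_model(n);d=m["R"].T@np.linalg.solve(m["mtx"],[u/k,v/k,1.]);d/=np.linalg.norm(d)
        c=-m["R"].T@m["t"];P=np.eye(3)-np.outer(d,d);A.append(P);b.append(P@c)
    X=np.linalg.lstsq(np.vstack(A),np.hstack(b),rcond=None)[0]
    return X.round(3),(np.vstack(A)@X-np.hstack(b)).round(3)
print("drawer front",tri(("top",578,367),("scene",363,410)))
print("cabinet top",tri(("top",567,403),("scene",322,403)))
E
```

```text
drawer front (array([ 0.424, -0.37 ,  0.135]), array([ 0.002, -0.   ,  0.   , -0.002,  0.   , -0.   ]))
cabinet top (array([ 0.368, -0.348,  0.147]), array([ 0.002, -0.   ,  0.   , -0.002,  0.   , -0.   ]))
```

```bash
python3 -m creep '[[[0,0,0,15,5,0,55],[0,0,0,15.5,5,-10,55],[0,0,0,0,0,-30,55],[0,0,0,0,0,-30,55],[0,0,0,0,0,-30,55],[0,0,0,0,0,-30,55],[0,0,0,0,0,-25,55],[0,0,0,0,0,-13,55],[0,0,0,0,0,-5,55],[0,0,0,0,0,0,55],[0,0,0,0,0,0,55]]]'
python3 - <<'E'
from h import *
s=env.sense();print(s["tcp_pos"],s["joint_positions"].round(2))
cv2.imwrite("pics/w5.png",cv2.resize(read_camera("wrist"),(512,384)))
E
```

```text
time_s: 12.85
tcp_pos: [0.5061, -0.3262, 0.1046]
tool_rot: [0.043, 0.999, -0.0, 0.001]
contact_force: [-0.5, -0.9, 1.7]
gripper_width: 0.645
finger_force: 0.0
[ 0.50605732 -0.32618382  0.10458459] [ 0.72  0.97 -0.4   1.76  0.65  0.55  1.39]
```

View pics/w5.png

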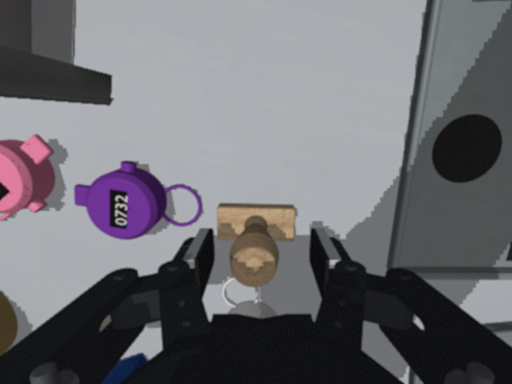

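The grip top is at (254,265) and the finger mid-line is near column 262, so I shift a few mm to −y.

```bash
python3 -c "
from h import *
m=camera_model('wrist');print(ray(m,254,265,.068),ray(m,256,222,.014))"
python3 -m creep '[[[0,0,0,-1,-3,-2,50],[0,0,0,0,0,0,30],[0,0,0,0,0,0,15],[0,0,0,0,0,0,10],[0,0,0,0,0,0,10],[0,0,0,0,0,0,10],[0,0,0,0,0,0,10],[0,0,0,0,0,0,10],[0,0,0,0,0,0,10]]]' 50
```

```text
[ 0.50175754 -0.3288131 ] [ 0.50290103 -0.32905043]
time_s: 13.65
tcp_pos: [0.5044, -0.33, 0.1022]
tool_rot: [0.043, 0.999, -0.0, 0.0]
contact_force: [-1.0, 0.7, 6.5]
gripper_width: 0.268
finger_force: 48.8
```

```bash
python3 -m creep '[[[0,0,0,0,0,10,10],[0,0,0,0,0,30,10],[0,0,0,0,0,30,10],[0,0,0,0,0,10,10]]]'
python3 -m creep '[[[0,0,-6.9,13.6,20.8,0,10],[0,0,-6.9,13.6,20.8,0,10],[0,0,-6.9,13.6,20.8,0,10],[0,0,-6.9,13.6,20.8,0,10],[0,0,-6.9,13.6,20.8,0,10],[0,0,-6.9,13.6,20.8,0,10],[0,0,-6.9,13.6,20.8,0,10],[0,0,-6.9,13.6,20.8,0,10],[0,0,-6.9,13.6,20.8,0,10],[0,0,-6.9,13.6,20.8,0,10],[0,0,-6.9,13.6,20.8,0,10],[0,0,-6.9,13.6,20.8,0,10]]]'
python3 -m creep '[[[0,0,0,0,0,0,10],[0,0,0,0,0,0,10],[0,0,0,0,0,0,10]]]'
python3 - <<'E'
from h import *
s=env.sense();print(s["tcp_pos"],s["joint_positions"].round(2))
cv2.imwrite("pics/w6.png",cv2.resize(read_camera("wrist"),(800,600),interpolation=cv2.INTER_CUBIC))
E
```

```text
time_s: 13.98
tcp_pos: [0.5059, -0.3299, 0.1855]
tool_rot: [0.043, 0.999, -0.001, 0.003]
contact_force: [-0.3, 0.1, -0.1]
gripper_width: 0.269
finger_force: 49.1
time_s: 14.98
tcp_pos: [0.6676, -0.0785, 0.1813]
tool_rot: [0.695, 0.719, 0.0, -0.0]
contact_force: [0.3, -0.8, -1.3]
gripper_width: 0.271
finger_force: 49.1
time_s: 15.23
tcp_pos: [0.6666, -0.0806, 0.1811]
tool_rot: [0.693, 0.721, -0.001, -0.0]
contact_force: [0.1, 0.0, -0.4]
gripper_width: 0.267
finger_force: 49.1
[ 0.66660389 -0.08062648  0.18105559] [ 0.08  0.9  -0.05  1.51  0.06  0.74  0.04]
```

View pics/w6.png

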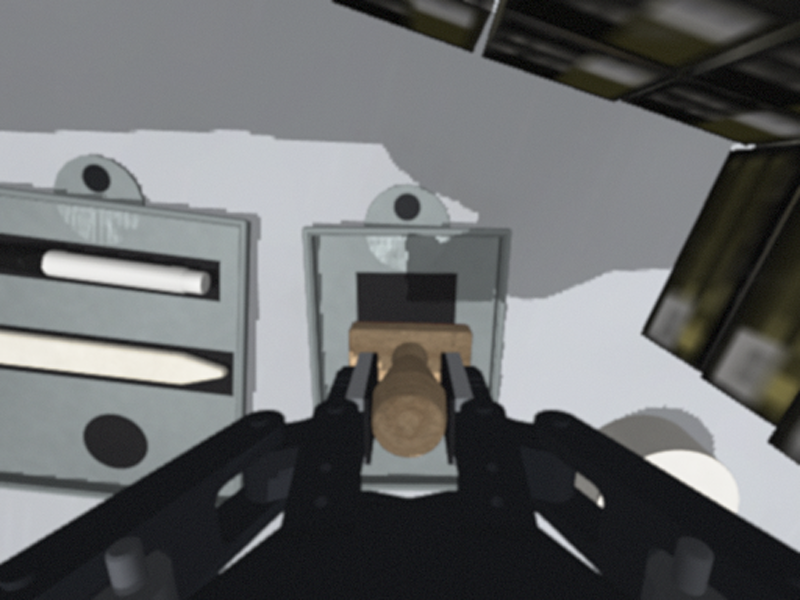

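The view shows the rectangle's tab-side edge (357,273)–(456,273), the tray tab-end corners (304,229) and (510,231), and the held stamp foot's top back edge (351,324)–(471,324).

```bash
python3 - <<'E'
from h import *
m=camera_model("wrist");k=1.5625
f=lambda u,v,z:ray(m,u/k,v/k,z)
a,b=f(357,273,.003),f(456,273,.003);n=lambda d:np.array([d[1],-d[0]])/np.linalg.norm(d)
e=(b-a); print("rect edge",a,b,np.linalg.norm(e),"yaxis deg",np.degrees(np.arctan2(e[1],e[0])),"rect centre",(a+b)/2+.017*n(e))
a,b=f(304,229,.012),f(510,231,.012);e=b-a
print("rim",a,b,np.linalg.norm(e),np.degrees(np.arctan2(e[1],e[0])),"rect c",(a+b)/2+.043*n(e),"disc c",(a+b)/2+.122*n(e))
z=.014+.1811-.1022
a,b=f(351,324,z),f(471,324,z);e=b-a
print("foot",a,b,np.linalg.norm(e),"centre",(a+b)/2+.012*n(e),np.degrees(np.arctan2(e[1],e[0])))
E
```

```text
rect edge [ 0.63415994 -0.06572241] [ 0.69479382 -0.06328838] 0.060682713595818887 yaxis deg 2.298791204615492 rect centre [ 0.66515876 -0.08149171]
rim [ 0.60470065 -0.03919287] [ 0.72290461 -0.03559944] 0.11825857475073938 1.7412689090421385 rect c [ 0.66510924 -0.0803763 ] disc c [ 0.66750975 -0.15933982]
foot [ 0.64261614 -0.06722058] [ 0.69120099 -0.06526382] 0.048624242207732 centre [ 0.66739148 -0.07823248] 2.3063502526126367
```

```bash
python3 -m creep '[[[0,0,0,-2,-2,-10,10],[0,0,0,0,0,-20,10],[0,0,0,0,0,-20,10],[0,0,0,0,0,-15,10],[0,0,0,0,0,-7,10],[0,0,0,0,0,-2,10],[0,0,0,0,0,0,10],[0,0,0,0,0,0,10]]]'
```

```text
time_s: 15.95
tcp_pos: [0.6659, -0.0823, 0.1081]
tool_rot: [0.693, 0.721, 0.0, 0.001]
contact_force: [0.6, -0.2, 0.1]
gripper_width: 0.271
finger_force: 49.1
```

```bash
python3 -m creep '[[[0,0,0,0,0,-2,10],[0,0,0,0,0,-1,10],[0,0,0,0,0,0,10],[0,0,0,0,0,0,10]]]'
python3 -m creep '[[[0,0,0,0,0,0,26],[0,0,0,0,0,0,30],[0,0,0,0,0,0,40],[0,0,0,0,0,0,45],[0,0,0,0,0,0,45],[0,0,0,0,0,20,45],[0,0,0,0,0,30,45],[0,0,0,0,0,30,45],[0,0,0,0,0,35,45],[0,0,0,0,0,0,45],[0,0,0,0,0,0,45]]]'
python3 - <<'E'
from h import *
crop("top",220,125,220,165,3,"t2.png")
print(env.sense()["tcp_pos"])
E
```

```text
time_s: 16.28
tcp_pos: [0.6661, -0.082, 0.1054]
tool_rot: [0.693, 0.721, 0.001, 0.001]
contact_force: [0.9, 0.2, 3.1]
gripper_width: 0.271
finger_force: 49.4
time_s: 17.2
tcp_pos: [0.6666, -0.0822, 0.2219]
tool_rot: [0.693, 0.721, 0.002, 0.002]
contact_force: [-0.7, -0.4, -0.4]
gripper_width: 0.529
finger_force: 0.0
[ 0.66533489 -0.08199876  0.21989561]
```

View pics/t2.png

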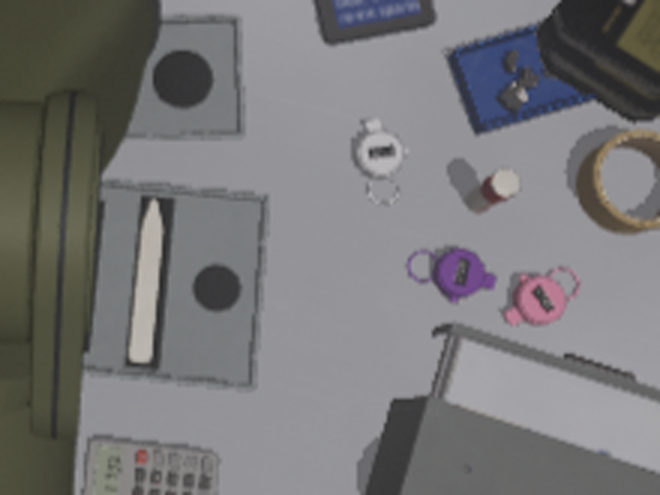

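```bash
python3 -m creep '[[[0,0,4.4,-6.2,-21.4,0,75],[0,0,4.4,-6.2,-21.4,0,75],[0,0,4.4,-6.2,-21.4,0,75],[0,0,4.4,-6.2,-21.4,0,75],[0,0,4.4,-6.2,-21.4,0,75],[0,0,4.4,-6.2,-21.4,0,75],[0,0,4.4,-6.2,-21.4,-10,75],[0,0,4.4,-6.2,-21.4,-10,75],[0,0,4.4,-6.2,-21.4,-10,75],[0,0,4.4,-6.2,-21.4,-15,75],[0,0,4.4,-6.2,-21.4,-15,75],[0,0,4.4,-6.2,-21.4,-15,75]]]'
python3 -m creep '[[[0,0,0,0,0,-20,75],[0,0,0,0,0,0,75],[0,0,0,0,0,0,75]]]'
python3 - <<'E'
from h import *
s=env.sense();print(s["tcp_pos"],s["joint_positions"].round(2))
cv2.imwrite("pics/w7.png",cv2.resize(read_camera("wrist"),(800,600),interpolation=cv2.INTER_CUBIC))
E
```

```text
time_s: 18.25
tcp_pos: [0.5894, -0.3392, 0.1417]
tool_rot: [0.298, 0.954, 0.0, -0.002]
contact_force: [-0.5, -0.3, 0.2]
gripper_width: 0.877
finger_force: 0.0
time_s: 18.5
tcp_pos: [0.5895, -0.3374, 0.122]
tool_rot: [0.3, 0.954, 0.001, -0.003]
contact_force: [0.4, 0.0, 0.9]
gripper_width: 0.876
finger_force: 0.0
[ 0.58954045 -0.33739908  0.1219519 ] [ 0.61  1.   -0.31  1.49  0.4   0.72  1.09]
```

View pics/w7.png

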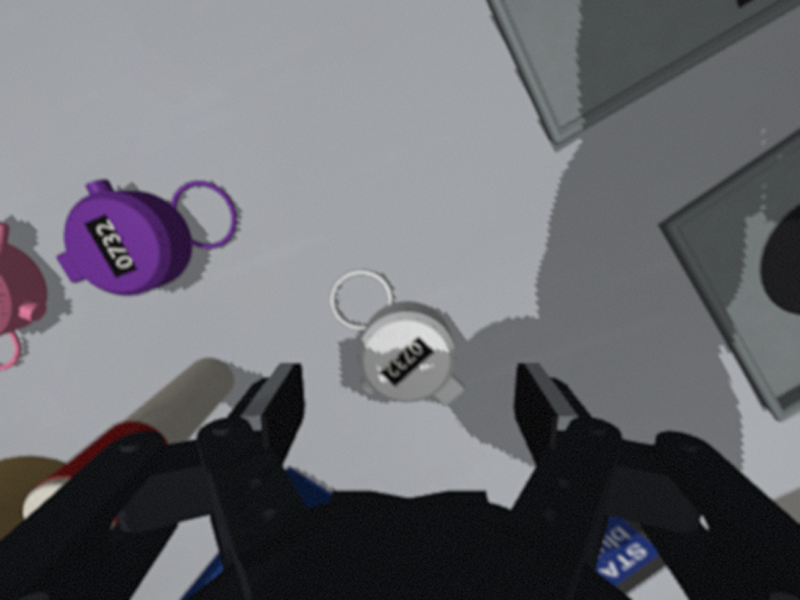

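The drum top centre is at (408,357), level with the finger mid-line at 409. Ring (363,298), knob (370,388) and tab (447,390) all lie clear of the closing line.

```bash
python3 -c "
from h import *
m=camera_model('wrist');print(ray(m,408/1.5625,357/1.5625,.024), ray(m,200/1.5625,375/1.5625,0), env.sense()['tcp_pos'])"
```

```text
[ 0.59495314 -0.33889093] [ 0.55069747 -0.43805684] [ 0.59101314 -0.33704992  0.12360843]
```

```bash
python3 -m creep '[[[0,0,0,3,-1.5,-10,75],[0,0,0,0,0,-15,75],[0,0,0,0,0,-15,75],[0,0,0,0,0,-8,75],[0,0,0,0,0,0,60],[0,0,0,0,0,0,50],[0,0,0,0,0,0,40],[0,0,0,0,0,0,32],[0,0,0,0,0,0,32],[0,0,0,0,0,0,32],[0,0,0,0,0,0,32],[0,0,0,0,0,0,32]]]' 40
```

```text
time_s: 19.55
tcp_pos: [0.5941, -0.3404, 0.0768]
tool_rot: [0.3, 0.954, 0.0, 0.0]
contact_force: [0.3, 0.5, 0.5]
gripper_width: 0.482
finger_force: 40.6
```

```bash
python3 -m creep '[[[0,0,0,0,0,10,32],[0,0,0,0,0,25,32],[0,0,0,0,0,25,32],[0,0,-2,12,30,0,32],[0,0,-2,12,30,0,32],[0,0,-2,12,30,0,32],[0,0,0,12,30,0,32],[0,0,0,12,30,0,32],[0,0,0,12,31.5,0,32],[0,0,0,0,0,0,32],[0,0,0,0,0,0,32],[0,0,0,0,0,0,32]]]'
python3 -m creep '[[[0,0,0,0,0,-15,32],[0,0,0,0,0,-20,32],[0,0,0,0,0,-12,32],[0,0,0,0,0,-6,32],[0,0,0,0,0,0,32],[0,0,0,0,0,0,32]]]'
```

```text
time_s: 20.55
tcp_pos: [0.6658, -0.1593, 0.1369]
tool_rot: [0.35, 0.937, -0.0, 0.0]
contact_force: [0.4, -0.8, -0.4]
gripper_width: 0.484
finger_force: 40.7
time_s: 21.05
tcp_pos: [0.6658, -0.1594, 0.083]
tool_rot: [0.35, 0.937, -0.0, -0.0]
contact_force: [0.9, -0.1, 0.4]
gripper_width: 0.482
finger_force: 40.7
```

```bash
python3 -m creep '[[[0,0,0,0,0,-2,32],[0,0,0,0,0,-1,32],[0,0,0,0,0,0,32],[0,0,0,0,0,0,44],[0,0,0,0,0,0,50],[0,0,0,0,0,0,57],[0,0,0,0,0,0,57],[0,0,0,0,0,0,57],[0,0,0,0,0,10,57],[0,0,0,0,0,30,57],[0,0,0,0,0,40,57],[0,0,0,0,0,40,57]]]'
python3 -m creep '[[[0,0,6,-10,-22,6,60],[0,0,6,-10,-22,6,60],[0,0,6,-10,-22,6,60],[0,0,6,-10,-22,6,60],[0,0,6,-10,-22,6,60],[0,0,6,-10,-22,6,60],[0,0,0,-10,-22,0,60],[0,0,0,-10,-22,0,60],[0,0,0,-10,-22,0,60],[0,0,0,-10,-22,0,60],[0,0,0,0,0,0,60],[0,0,0,0,0,0,60]]]'
python3 - <<'E'
from h import *
s=env.sense();print(s["tcp_pos"],s["joint_positions"].round(2))
w=read_camera("wrist");t=read_camera("top")[130:290,220:430]
a=cv2.resize(w,(480,360));b=cv2.resize(t,(472,360),interpolation=cv2.INTER_CUBIC)[:,:320]
cv2.imwrite("pics/w8.png",np.hstack([a,b]))
E
```

```text
time_s: 22.05
tcp_pos: [0.6652, -0.1586, 0.2016]
tool_rot: [0.35, 0.937, -0.0, -0.001]
contact_force: [0.6, -0.1, -0.2]
gripper_width: 0.669
finger_force: 0.0
time_s: 23.05
tcp_pos: [0.5646, -0.3812, 0.2369]
tool_rot: [0.045, 0.999, -0.001, -0.0]
contact_force: [-0.5, 0.8, -0.2]
gripper_width: 0.7
finger_force: 0.0
[ 0.56459642 -0.38115683  0.23689076] [ 0.77  0.88 -0.5   1.43  0.47  0.95  1.63]
```

View pics/w8.png

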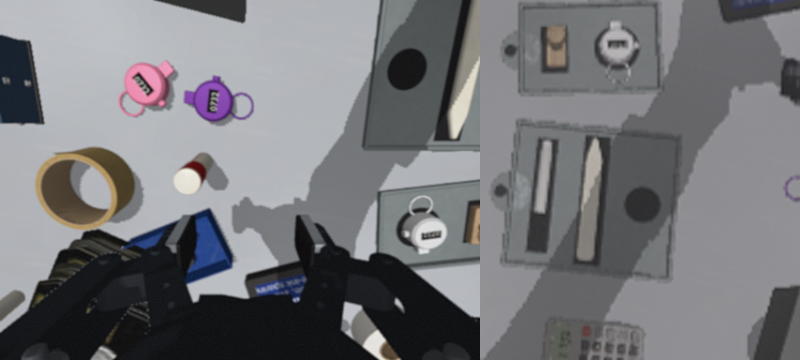

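The four placed things sit on their pads (right half). The glue top is at (188,181) in the left half and its base is about (205,158).

```bash
python3 -c "
from h import *
m=camera_model('wrist');k=480/512
print(ray(m,188/k,181/k,.095), ray(m,205/k,159/k,0), ray(m,407/k,69/k,.003), env.sense()['tcp_pos'])"
```

```text
[ 0.55406343 -0.42662197] [ 0.55281997 -0.42589564] [ 0.46902605 -0.1843667 ] [ 0.56648553 -0.37770356  0.23699183]
```

```bash
python3 -m creep '[[[0,0,0,-6,-26,0,55],[0,0,0,-7,-26,0,52],[0,0,0,0,0,-10,52],[0,0,0,0,0,-30,52],[0,0,0,0,0,-30,52],[0,0,0,0,0,-30,52],[0,0,0,0,0,-15,52],[0,0,0,0,0,-6,52],[0,0,0,0,0,0,52],[0,0,0,0,0,0,52]]]'
python3 -m creep '[[[0,0,0,0,0,0,30],[0,0,0,0,0,0,20],[0,0,0,0,0,0,12],[0,0,0,0,0,0,12],[0,0,0,0,0,0,12],[0,0,0,0,0,0,12],[0,0,0,0,0,0,12],[0,0,0,0,0,0,12]]]' 40
```

```text
time_s: 23.98
tcp_pos: [0.5542, -0.4306, 0.1167]
tool_rot: [0.043, 0.999, -0.0, 0.001]
contact_force: [0.1, -0.1, 0.2]
gripper_width: 0.609
finger_force: 0.0
time_s: 24.65
tcp_pos: [0.5538, -0.4313, 0.1171]
tool_rot: [0.043, 0.999, -0.001, 0.001]
contact_force: [0.9, -0.2, 6.9]
gripper_width: 0.272
finger_force: 39.8
```

```bash
python3 -m creep '[[[0,0,0,0,0,10,12],[0,0,0,0,0,25,12],[0,0,0,0,0,25,12],[0,0,0,-10,29,0,12],[0,0,0,-10.5,30,0,12],[0,0,0,-10.5,30,0,12],[0,0,0,-10.5,30,0,12],[0,0,0,-10.5,30,0,12],[0,0,0,-10.5,30,0,12],[0,0,0,-10.5,30,0,12],[0,0,0,-10,30,0,12],[0,0,0,-1,3,0,12]]]'
python3 -m creep '[[[0,0,0,0,0,0,12],[0,0,0,0,0,0,12],[0,0,0,0,0,-15,12],[0,0,0,0,0,-20,12],[0,0,0,0,0,-13,12],[0,0,0,0,0,-6,12],[0,0,0,0,0,0,12],[0,0,0,0,0,0,12]]]'
```

```text
time_s: 25.65
tcp_pos: [0.4673, -0.1824, 0.1762]
tool_rot: [0.039, 0.999, 0.002, -0.001]
contact_force: [-0.9, 0.9, 0.1]
gripper_width: 0.272
finger_force: 39.7
time_s: 26.32
tcp_pos: [0.4693, -0.1901, 0.1214]
tool_rot: [0.044, 0.999, -0.0, 0.0]
contact_force: [0.7, -0.2, -0.5]
gripper_width: 0.278
finger_force: 39.6
```

```bash
python3 -m creep '[[[0,0,0,0,0,-1.5,12],[0,0,0,0,0,0,12],[0,0,0,0,0,0,12],[0,0,0,0,0,0,27],[0,0,0,0,0,0,32],[0,0,0,0,0,0,40],[0,0,0,0,0,0,45],[0,0,0,0,0,0,45],[0,0,0,0,0,20,45],[0,0,0,0,0,35,45],[0,0,0,0,0,35,45],[0,0,0,0,0,35,45]]]'
python3 -m creep '[[[0,0,0,0,-30,10,45],[0,0,0,10,-35,0,45],[0,0,0,10,-35,0,45],[0,0,0,10,-35,0,45],[0,0,0,10,-35,0,45],[0,0,0,0,0,0,45],[0,0,0,0,0,0,45],[0,0,0,0,0,0,45]]]'
python3 - <<'E'
from h import *
t=read_camera("top");s=read_camera("scene")
a=cv2.resize(t[120:270,110:330],(800,545))
cv2.imwrite("pics/end.png",a)
E
```

```text
time_s: 27.32
tcp_pos: [0.4684, -0.1886, 0.2461]
tool_rot: [0.043, 0.999, 0.0, -0.001]
contact_force: [1.2, -1.2, -0.1]
gripper_width: 0.528
finger_force: 0.0
time_s: 27.98
tcp_pos: [0.5086, -0.3579, 0.2545]
tool_rot: [0.043, 0.999, 0.001, -0.0]
contact_force: [-0.7, 0.9, -0.1]
gripper_width: 0.529
finger_force: 0.0
```

View pics/end.png

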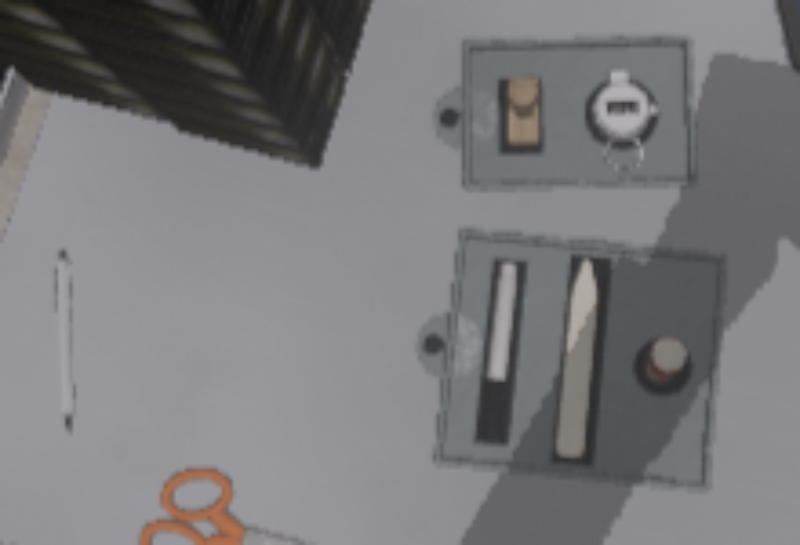

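All five things sit on their pads: stamp (522,112), counter (622,110), marker (500,350), bone (578,358) and glue (666,360). The ballpoint is unmoved at (65,340).

```bash
python3 -c "
from bench import *
print(finish_job())"
```

```text
the job is handed in; nothing more can be done
None
```

I handed the job in at about 28 s: the last top picture shows all five things centred on their pads, the glue stick and stamp upright, and the ballpoint where it lay; no judging result came back.

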